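# Clear and close the sweet tin

## Robot

A 6-joint arm with a two-finger parallel gripper is mounted at the origin on the work surface. World frame = base frame: x ahead of the robot, y to its left, z up, the work surface at z = 0. Lengths are in mm, angles in rad, forces in N, time in s.
With the tool pointing down it reaches from about 375 to 900 mm from the base axis. Payload 3.1 kg.
Tool frame: the origin (TCP) lies between the finger pads; the fingertips stand 11 mm ahead of it and the grasp point (between the pads) lies 8 mm behind it; z points along the fingers, y is the line along which they close (so a half turn about z gives the same grasp; the last joint's range is limited). The gripper opens to 87 mm and grips with 3 to 60 N. Pads are 19 mm wide; open, the fingers measure 117 mm over their backs; the gripper's body (75 mm by 190 mm) begins 51 mm behind the grasp point.
Start: joints at [1.036, 0.527, 1.433, -0, 1.181, -0.178], TCP at [217.671, 585.846, 233.548] pointing down, gripper open.
Joint ranges: [-3.08, 3.08], [-0.75, 2.2], [0.22, 2.44], [-1.43, 4.57], [0, 2.65], [-2.85, 2.85]. Speed limits (rad/s): [2.79, 2.79, 3.14, 3.14, 3.14, 3.14].

## Interface

Orientations are given as a rotation vector (axis times angle).
In Python, from cell import * gives the robot as it stands. The module is installed in compiled form; this text tells all that it offers. Calls block until the motion is done:
- move_pose(position, orientation): joint-space move of the TCP to a pose.
- line_to(position, rate=150, orientation=None, guard=None): straight line of the TCP; orientation=None keeps the orientation; rate is the mean speed in mm/s. With guard (N) it stops when the force on the tool has changed by that much, and returns True; else False.
- movej(angles): joint-space move.
- command_gripper(opening, f_grip=None): finger opening in mm; f_grip is the grip in N (None keeps the last); returns when the fingers have stopped.
- hold(seconds).
- ik(position, orientation): joint angles nearest the present ones, or None.
- snapshot(name): name is "scene" or "top" or "wrist"; returns the picture (400x640x3 uint8, blue, green, red); there is no depth.
- camera_info(name): a dict with "camera_matrix" (3x3 intrinsics, pixels), "cam_to_world" (4x4, takes a point from camera to world coordinates). Camera axes: x right, y down, z forward; pixel columns grow to the right and rows downward; lengths in mm; the calibration is good to about 2 mm. A picture is of the moment at which its call begins: read the wrist's pose just before it. camera_info takes no time and is no camera call; for the wrist camera it gives the pose at the moment of the call.
A pose or a line that the arm cannot do raises MotionError and nothing moves.
- finish_job(): hands the job in; it is judged then, once.
Readings, each from a call of its own:
- read_t(): time.
- read_joint_positions(): joint angles.
- read_qd(): joint speeds.
- read_tau(): joint torques, N m.
- read_ee_pos(): TCP position.
- read_tcp_rot(): TCP orientation.
- read_ft_force(): force on the tool from outside, world axes, zero at the start.
- read_ft_torque(): the same for the moment, N m.
- read_width(): finger opening in mm.
- read_gripper_force(): force on a finger pad.
Only numpy, scipy, OpenCV 4.12 (cv2) and the standard library are available. Lean on these libraries where they do the work, as an engineer would, in place of code of your own. Each camera call takes 0.05 s, during which the arm holds its last target. There are 200 camera calls.

## Task

Take the wooden spatula off the mouth of the open sweet tin and lay it flat in the white tray; once it lies there, fetch the blue lid from its sloping rest and close the open tin with it, seated all round and level. Set the lid down without dropping it, and leave both tins standing where they are.

Things in the scene. Friction and masses are not known exactly. Their poses are not given: they have to be found in the camera images.
- tin: The open round aluminium tin, full of coloured sweets up to about 45 mm below its rim: outer diameter 140, inner diameter 128, height 110 mm; about 1.3 kg, loose. Origin at the centre of its underside, z up.
- tin_rim (a point): Centre of the open tin's mouth, at rim height (110 mm above its underside).
- closed_tin: A second tin of the same kind standing upright with its own blue lid already on (the lid cannot come off); 151 mm tall to the top of its handle, lid diameter 148. Origin at the centre of its underside. Stays where it is.
- lid: Loose lid, 0.3 kg. Origin at centre of its underside, z towards the handle. From z 0 to 10 mm a plug (diameter 122.6, 112 at the bottom) that drops into the tin's mouth; z 10 to 15 a blue plate, diameter 148; z 15 to 51 a central black bar handle, 60 long (x) by 16 wide (y). Starts on the sloping rest leaning 28 degrees, handle side up and facing the robot's side.
- lid_seat (a point): Centre of the lid plate's underside, 10 mm above the lid's origin; lies on tin_rim when the lid is seated.
- lid_rest: Fixed dark steel lid rest: a plate sloping 28 degrees that faces -x of its own frame (rising towards its +x), with two steel pegs under the lid's lower edge. Base 150 by 120 mm, up to 100 mm high; the sloping plate passes 72 mm above its origin, which is the centre of its underside. z up.
- spatula: Flat wooden spatula 195 mm long lying across the mouth of the open tin, on its rim. Along its x: handle from -97.5 to +17.5 mm, 22 wide, 14 mm thick; blade from +17.5 to +97.5 mm, 46 wide, 8 mm thick. Origin on the underside, halfway along, on the handle close to the centre of mass; z up. 70 g.
- spatula_tip (a point): Outer end of the spatula's blade (x = +97.5, 4 mm above the underside).
- spatula_end (a point): Outer end of the spatula's handle (x = -97.5, 4 mm above the underside).
- tray: Fixed shallow white tray, 250 (its x) by 120 (its y) by 28 mm high outside, walls and floor 4 mm thick, open on top. Origin at the centre of its underside, z up.
There are look-alikes about, which are no part of the job. Leave any purple or red look-alike of the lid alone.

How it is judged (in metres and radians):
On the way:
1. the spatula lies flat in the tray, let go, while the lid is still on its rest (x of spatula_tip in the frame of tray between -0.123 and 0.123 m and y of spatula_tip in the frame of tray between -0.058 and 0.058 m and z of spatula_tip in the frame of tray between 0 and 0.018 m and x of spatula_end in the frame of tray between -0.123 and 0.123 m and y of spatula_end in the frame of tray between -0.058 and 0.058 m and z of spatula_end in the frame of tray between 0 and 0.018 m and linear speed of spatula below 0.03 m/s and contact force between the fingers and spatula below 0.1 N and distance of lid from where it was at the start of the episode below 0.05 m), for 0.2 s.
At the end, for the whole second after the job is handed in: Lid at rest on the open tin: centre within 5 mm of the mouth centre, within 3 mm of rim height, tilt under 0.03 rad. Both tins upright (0.03 and 0.05 rad), within 40 mm of their start. Spatula flat in the tray: both ends inside its walls, under 18 mm above its underside (horizontal distance between lid_seat and tin_rim below 0.005 m and z of lid_seat in the frame of tin_rim between -0.003 and 0.003 m and angle between each of lid, tin's own z axis and vertical below 0.03 rad and linear speed of lid below 0.02 m/s and distance of each of tin, closed_tin from where it was at the start of the episode below 0.04 m and angle between closed_tin's own z axis and vertical below 0.05 rad and x of spatula_tip in the frame of tray between -0.123 and 0.123 m and y of spatula_tip in the frame of tray between -0.058 and 0.058 m and z of spatula_tip in the frame of tray between 0 and 0.018 m and x of spatula_end in the frame of tray between -0.123 and 0.123 m and y of spatula_end in the frame of tray between -0.058 and 0.058 m and z of spatula_end in the frame of tray between 0 and 0.018 m); the robot touches nothing.
It fails at once if the lid is dropped: it moves faster than 0.5 m/s while the fingers do not hold it (contact force between the fingers and lid below 0.05 N and linear speed of lid above 0.5 m/s).
It fails at once if a tin is shoved more than 40 mm or tipped more than 0.35 rad (distance of any of tin, closed_tin from where it was at the start of the episode above 0.04 m or angle between any of tin, closed_tin's own z axis and vertical above 0.35 rad).
It also fails if it takes over 67 s, if anything falls off the work surface, if the arm or the gripper's body presses on something with over 40 N, if the wrist force passes 120 N, or if a joint passes its speed limit or range.

## Working session

There is one attempt and no reset: what is moved stays moved. The work goes in short steps, each a Python script; the robot and the scene stay as the last script left them, time stands still between calls to the robot, and variables do not carry over. Pictures are saved under pics/ and viewed, at most 10 in all, crops included, and the job is handed in when it is done.

```bash
mkdir -p pics
python3 - <<'E'
from cell import *
import cv2
for n in ("scene","top"):
    cv2.imwrite(f"pics/{n}0.png",snapshot(n)); c=camera_info(n); print(n,c["camera_matrix"],c["cam_to_world"])
print(read_t(),read_ee_pos(),read_tcp_rot())
E
```

```text
scene [[465.63435342   0.         326.75808234]
 [  0.         465.63435342 192.13129593]
 [  0.           0.           1.        ]] [[ 8.81471740e-01  3.69709537e-01 -2.93806790e-01  9.96272314e+02]
 [ 4.72108029e-01 -7.04434409e-01  5.29986955e-01 -6.66232613e+02]
 [-1.10263811e-02 -6.05877068e-01 -7.95481865e-01  1.36269145e+03]
 [ 0.00000000e+00  0.00000000e+00  0.00000000e+00  1.00000000e+00]]
top [[367.53425169   0.         325.32465844]
 [  0.         367.53425169 200.41839214]
 [  0.           0.           1.        ]] [[-6.18334418e-02 -9.76395759e-01  2.06949140e-01  2.28444988e+02]
 [-9.98084693e-01  6.08821580e-02 -1.09685450e-02  1.87691390e+02]
 [-1.88986943e-03 -2.07230991e-01 -9.78290215e-01  1.44894682e+03]
 [ 0.00000000e+00  0.00000000e+00  0.00000000e+00  1.00000000e+00]]
0.1 [217.36913469 585.30848488 232.67230887] [-5.55825005e-01 -3.09138397e+00  2.86890071e-03]
```

View pics/scene0.png

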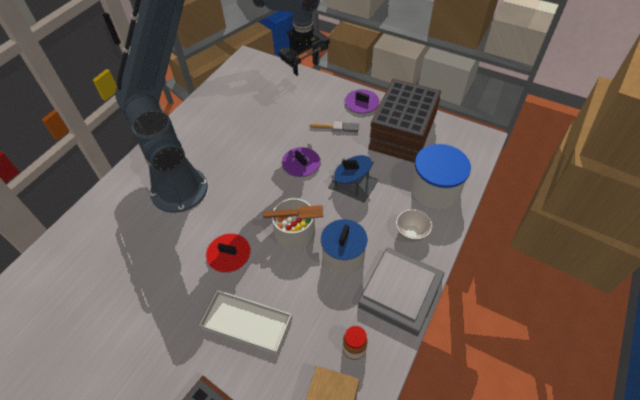

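View pics/top0.png

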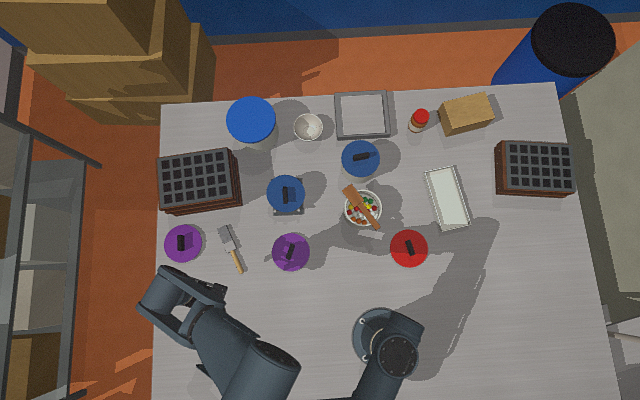

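The scene holds these candidates, at top-view pixels:
- **Lid:** the blue one on the rest at (286,194) is mine. The others are the closed tin's lid (360,158), the big blue-lidded tub (250,120), purple (290,252) and (183,243), and red (409,248).
- **Spatula:** the one on the tin at (362,208) is mine. The metal-bladed one at (232,248) is a look-alike.
- **Tray:** the white one at (447,197) is mine. The grey box at (362,115) is not.

I'll check the choice in a close crop.

Run:
```python
import cv2,numpy as np
t=cv2.imread("pics/top0.png");s=cv2.imread("pics/scene0.png")
a=cv2.resize(t[140:240,265:465],(800,400),interpolation=3)[:,:]
a=cv2.resize(t[145:240,265:475],None,fx=3.8,fy=3.8,interpolation=2)[:,:800]
b=np.hstack([cv2.resize(s[145:200,325:385],(400,240)[:1]+(240,)) if 0 else cv2.resize(s[145:200,320:400],(349,240),interpolation=2),cv2.resize(s[190:245,255:355],(436,240),interpolation=2)])
b=b[:,:a.shape[1]]
if b.shape[1]<a.shape[1]: b=np.pad(b,((0,0),(0,a.shape[1]-b.shape[1]),(0,0)))
o=np.vstack([a,b])[:600];print(o.shape);cv2.imwrite("pics/crop1.png",o)
```

```text
(600, 798, 3)
```

View pics/crop1.png

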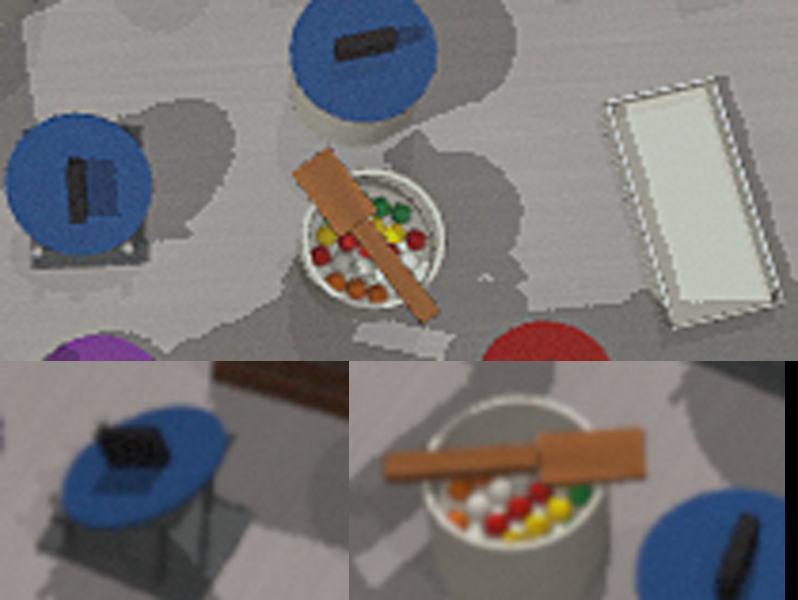

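The crop confirms the choice: the wooden spatula has its blade at the upper left, the blue lid's handle runs along the slope, and the two pegs are on the near side. Next I compute rough poses, then look closer with the wrist camera.

```bash
cat > h.py <<'E'
from cell import *
import cv2,numpy as np
from scipy.spatial.transform import Rotation as R
def cam(n):
    c=camera_info(n); return np.array(c["camera_matrix"]),np.array(c["cam_to_world"])
def ray(px,K,T):
    d=T[:3,:3]@np.linalg.solve(K,[px[0],px[1],1.]); return T[:3,3],d
def onz(px,z,K,T):
    o,d=ray(px,K,T); return o+d*(z-o[2])/d[2]
def proj(P,K,T):
    q=K@(T[:3,:3].T@(np.atleast_2d(P)-T[:3,3]).T); return (q[:2]/q[2]).T
def down(yaw,tilt=0):
    """tool z down; tool y = closing line at world angle yaw"""
    y=np.array([np.cos(yaw),np.sin(yaw),0]);z=np.array([0,0,-1.])
    return R.from_matrix(np.c_[np.cross(y,z),y,z]).as_rotvec()
E
python3 - <<'E'
from h import *
np.set_printoptions(precision=1,suppress=True)
K,T=cam("top"); f=lambda u,v,z:onz((265+u/3.8-.4,145+v/3.8-.4),z,K,T)
print("tin",f(373,238,110))
for p in [(605,103),(720,77),(783,302),(675,328)]: print("tray",f(*p,28))
print("tray c",np.mean([f(*p,28) for p in [(605,103),(720,77),(783,302),(675,328)]],0))
for p in [(293,172),(333,149)]: print("blade",f(*p,118))
for p in [(420,322),(438,308)]: print("hend",f(*p,124))
print("lid",f(79,184,88)); print("handle",f(77,190,120)); print("pegs",f(38,250,30),f(128,245,30)); print("restbase",f(33,268,10),f(148,260,10))
K,T=cam("wrist");print(K,T, R.from_rotvec(read_tcp_rot()).as_matrix().T@T[:3,:3], R.from_rotvec(read_tcp_rot()).as_matrix().T@(T[:3,3]-read_ee_pos()))
E
```

```text
tin [477.3  35.7 110. ]
tray [ 622.1 -230.3   28. ]
tray [ 643.  -355.4   28. ]
tray [ 399.8 -387.5   28. ]
tray [ 380.  -273.6   28. ]
tray c [ 511.2 -311.7   28. ]
blade [546.3 109.4 118. ]
blade [567.1  68.5 118. ]
hend [390.6  -0.7 124. ]
hend [402.9 -19.  124. ]
lid [554.5 322.2  88. ]
handle [540.9 321.2 120. ]
pegs [501.1 373.   30. ] [500.5 279.9  30. ]
restbase [486.1 381.4  10. ] [487.1 261.1  10. ]
[[275.9   0.  319.7]
 [  0.  275.9 195.4]
 [  0.    0.    1. ]] [[  0.3   0.9   0.3 147.3]
 [  0.9  -0.3  -0.1 612.7]
 [  0.    0.3  -1.  383.6]
 [  0.    0.    0.    1. ]] [[-0.  -1.  -0.3]
 [ 1.  -0.   0. ]
 [-0.  -0.3  1. ]] [  75.3    0.9 -150.9]
```

Run:
```python
from h import *
a=np.radians(31.7); c=np.radians(8.8)
def best(pos,yaw):
    q0=np.array(read_joint_positions()); C=[(ik(pos,down(y)),down(y)) for y in (yaw,yaw+np.pi)]
    for q,o in C: print(None if q is None else np.round(q,2))
    C=[(np.abs(np.array(q)-q0).max(),o) for q,o in C if q is not None]
    return min(C,key=lambda t:t[0])[1]
# lid view: tool z=-lid normal
t=np.radians(28); z=np.array([np.sin(t),0,-np.cos(t)])
for s in (1,-1):
    y=np.array([0,s,0.]); o=R.from_matrix(np.c_[np.cross(y,z),y,z]).as_rotvec()
    q=ik(np.array([545,321,105])-z*160,o); print("lid",s,None if q is None else np.round(q,2))
np.save("w.npy",0)
p=[477,38,280]; o=best(p,a+np.pi/2); move_pose(p,o); hold(.3)
K,T=cam("wrist"); np.savez("w1.npz",K=K,T=T); cv2.imwrite("pics/w1.png",snapshot("wrist"))
print(read_t(),read_joint_positions())
best([510,-311,120],c+np.pi/2)
```

```text
lid 1 [ 0.53  0.34  1.85 -0.46  0.56 -0.7 ]
lid -1 [ 0.53  0.34  1.85 -0.46  0.56  2.44]
[-0.15  0.27  1.73 -0.    1.14 -2.28]
[-0.15  0.27  1.73 -0.    1.14  0.86]
2.625 [-1.53923637e-01  2.69645146e-01  1.72966988e+00  3.76711222e-05
  1.14240034e+00  8.62906211e-01]
[-0.73  0.64  1.6  -0.    0.9  -2.46]
[-0.73  0.64  1.6  -0.    0.9   0.68]
```

View pics/w1.png

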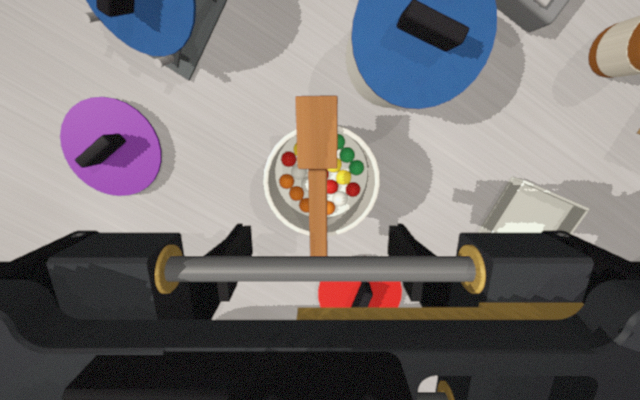

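The wrist view shows the spatula running straight along the fingers' plane. The blade tip is at (317.5,96), the blade–handle shoulder at (317,169), and the rim spans columns 264–379.

Run:
```python
from h import *
np.set_printoptions(precision=1,suppress=True)
d=np.load("w1.npz");K,T=d["K"],d["T"]
f=lambda u,v,z:onz((u,v),z,K,T)
tip=f(317.5,96,118); sh=f(317,169,118); e=f(318.5,250,124)
print(tip,sh,e,np.linalg.norm(tip-sh)); u=(tip-e)[:2];print("yaw",np.degrees(np.arctan2(u[1],u[0])))
u/=np.linalg.norm(u); print("origin",tip[:2]-97.5*u, sh[:2]-17.5*u)
# tin rim: fit projected outer circle by white mask
im=cv2.imread("pics/w1.png"); hsv=cv2.cvtColor(im,cv2.COLOR_BGR2HSV)
print(f(264,178,110)[:2],f(379,178,110)[:2],(f(264,178,110)+f(379,178,110))[:2]/2)
for c in [(477.3,35.7),(475,38)]:
    th=np.linspace(0,2*np.pi,90); P=np.c_[c[0]+70*np.cos(th),c[1]+70*np.sin(th),110+0*th]
    q=proj(P,K,T); print(c,q.min(0),q.max(0))
print("tcp",proj([read_ee_pos()],K,T), proj([[477,38,117]],K,T))
Kt,Tt=cam("top"); Ks,Ts=cam("scene")
print("scene check rim",proj([[477.3,35.7,110]],Ks,Ts))
```

```text
[558.9  92.3 118. ] [491.3  51.4 118. ] [407.6  -2.3 124. ] 79.02464501379558
yaw 32.00553693657792
origin [476.2  40.6] [476.5  42.1]
[447.6  98.6] [519.5 -17.6] [483.6  40.5]
(477.3, 35.7) [263.5 124. ] [380.8 238.2]
(475, 38) [260.9 124.7] [378.1 238.7]
tcp [[320.3 249.4]] [[320.4 185.1]]
scene check rim [[292.4 214.4]]
```

Run:
```python
from h import *
np.set_printoptions(precision=2,suppress=True)
a=np.radians(32); c=np.radians(8.8)
o=down(a-np.pi/2); 
print(ik([475,39,123],o))
command_gripper(50,15)
move_pose([474.5,39.5,180],o); line_to([474.5,39.5,123],100)
command_gripper(10,15); print("w",read_width(),read_gripper_force())
line_to([474.5,39.5,240],120); hold(.2); print("w",read_width(),read_gripper_force(),read_ft_force(),read_t())
K,T=cam("wrist"); np.savez("w2.npz",K=K,T=T); cv2.imwrite("pics/w2.png",snapshot("wrist"))
o2=down(c-np.pi/2); g=np.array([510,-312]) + np.array([np.cos(c),np.sin(c)])*-2.5
move_pose([*g,200],o2); hold(.1)
cv2.imwrite("pics/s2.png",snapshot("scene")); print(read_t(),read_width(),read_joint_positions())
i=np.hstack([cv2.imread("pics/w2.png"),]) 
j=cv2.resize(cv2.imread("pics/s2.png")[200:400,150:350],(600,600))
cv2.imwrite("pics/v3.png",j)
```

```text
[-0.15  0.51  1.9  -0.    0.73  0.86]
w 21.836292831455104 14.987782537937164
w 21.561913569566208 14.979250431060791 [ 0.43  0.1  -0.42] 6.65
8.1833 21.513755448944735 [-0.74  0.53  1.54  0.    1.07  0.68]
```

View pics/v3.png

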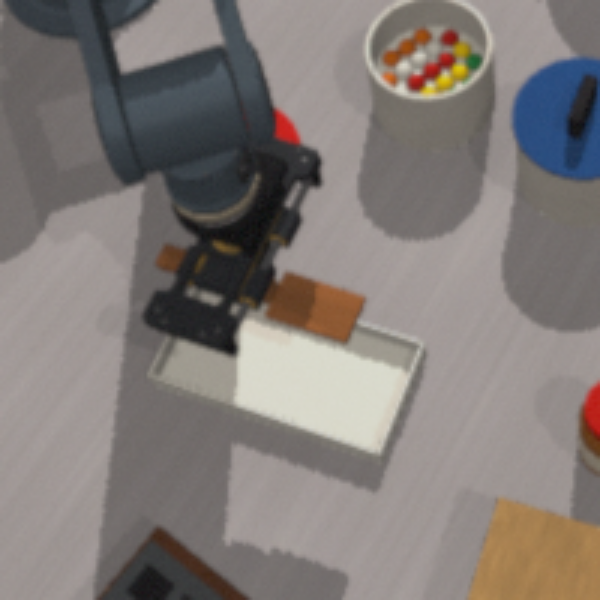

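The spatula is held level and aligned with the tray, and the open tin's mouth is clear. I lower it, release it, then go to look at the lid.

Run:
```python
from h import *
np.set_printoptions(precision=2,suppress=True)
x,y,_=read_ee_pos()
line_to([x,y,45],120); print(line_to([x,y,16.5],40,guard=4),read_ee_pos())
command_gripper(45); hold(.3)
line_to([x,y,180],150); 
t=np.radians(28); z=np.array([np.sin(t),0,-np.cos(t)]); yv=np.array([0,1,0.])
o=R.from_matrix(np.c_[np.cross(yv,z),yv,z]).as_rotvec()
line_to([x,y,300],200)
move_pose(np.array([545,321,105])-z*160,o); hold(.3)
K,T=cam("wrist"); np.savez("w3.npz",K=K,T=T); cv2.imwrite("pics/w3.png",snapshot("wrist")); cv2.imwrite("pics/t3.png",snapshot("top"))
cv2.imwrite("pics/v4.png",np.vstack([cv2.resize(cv2.imread("pics/w3.png")[:280],(800,350)),cv2.resize(cv2.imread("pics/t3.png")[150:240,310:510],(550,248),interpolation=2)]) if 0 else np.vstack([cv2.imread("pics/w3.png")[:290],cv2.resize(cv2.imread("pics/t3.png")[150:240,310:510],(640,288),interpolation=2)]))
print(read_t(),read_width(),read_ee_pos())
```

```text
True [ 507.49 -310.39   17.  ]
15.9667 45.40562969760017 [470.06 320.79 246.28]
```

View pics/v4.png

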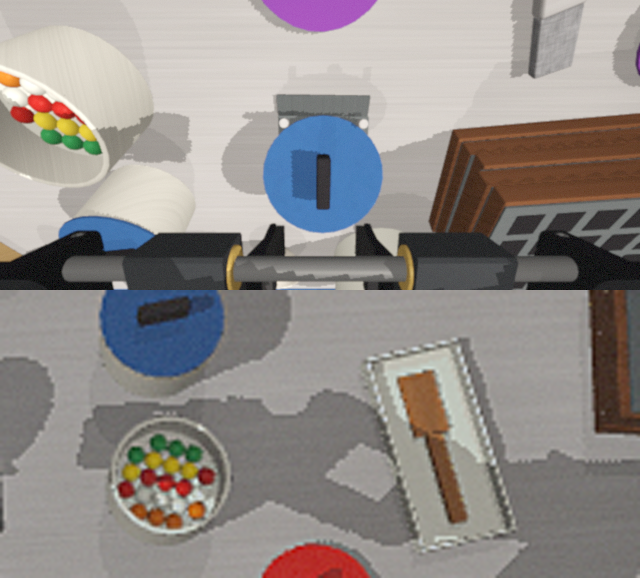

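The wrist view shows the spatula lying in the tray. The lid disc spans about columns 264–382 and rows 116–232, with the handle vertical at column 323, so its yaw is about 0. Next I fit the lid pose from the wrist and top images and the tin pose from the top image.

```bash
cat > fit.py <<'E'
from h import *
from scipy.optimize import least_squares
def ext(im,seed,grow=lambda h:cv2.inRange(h,(98,110,40),(125,255,255))):
    m=cv2.morphologyEx(grow(cv2.cvtColor(im,cv2.COLOR_BGR2HSV)),cv2.MORPH_CLOSE,np.ones((3,3)))
    _,l,s,_=cv2.connectedComponentsWithStats(m); x,y,w,h,a=s[l[seed[1],seed[0]]]
    return np.array([x-.5,y-.5,x+w-.5,y+h-.5])
th=np.linspace(0,2*np.pi,180)
def plate(c,t,yaw):  # c = lid origin
    M=R.from_euler("zy",[yaw,-t]).as_matrix()
    return np.vstack([np.c_[74*np.cos(th),74*np.sin(th),z+0*th] for z in (10,15)])@M.T+c
def bb(P,K,T):
    q=proj(P,K,T); return np.r_[q.min(0),q.max(0)]
E
python3 - <<'E'
from fit import *
np.set_printoptions(precision=2,suppress=True)
d=np.load("w3.npz");W=(d["K"],d["T"]); Tp=cam("top"); Sc=cam("scene")
t0=cv2.imread("pics/top0.png"); e=[(ext(cv2.imread("pics/w3.png"),(345,190)),W),(ext(t0,(277,190)),Tp),(ext(cv2.imread("pics/scene0.png"),(345,182)),Sc)]
print([x[0] for x in e])
for sel in ([0],[0,1],[0,1,2]):
    f=lambda p:np.concatenate([(bb(plate(p,np.radians(28),0),*e[i][1])-e[i][0])[[0,2,3] if i==2 else [0,1,2,3]] for i in sel])
    r=least_squares(f,[555,321,75]); print(sel,r.x,f(r.x))
c=r.x
for u in (-30,30):
    P=R.from_euler("y",-np.radians(28)).apply([u,0,51])+c; print("handle top",proj([P],*W))
E
```

```text
[array([263.5, 114.5, 381.5, 231.5]), array([266.5, 174.5, 304.5, 211.5]), array([334.5, 155.5, 371.5, 183.5])]
[0] [563.35 325.16  66.62] [-0.3   0.28  0.3  -0.32]
[0, 1] [563.12 324.91  66.69] [-0.53  0.14  0.13 -0.38 -1.05 -0.62 -0.2   0.07]
[0, 1, 2] [562.42 324.91  67.55] [-0.71 -0.06  0.34 -0.2  -1.08 -0.5  -0.2   0.21 -0.49  0.99  0.44]
handle top [[322.67 156.38]]
handle top [[322.62 208.54]]
```

```bash
cat > tin.py <<'E'
from fit import *
def tinfit(img,K,T,c0=(477,36),half=8):
    g=cv2.GaussianBlur(cv2.cvtColor(img,cv2.COLOR_BGR2GRAY),(3,3),0).astype(np.float32)
    def s(c,r):
        q=proj(np.c_[c[0]+r*np.cos(th),c[1]+r*np.sin(th),110+0*th],K,T).astype(np.float32)
        return cv2.remap(g,q[:,:1],q[:,1:],1)
    best=[]
    for x in np.arange(c0[0]-half,c0[0]+half+.1,.5):
        for y in np.arange(c0[1]-half,c0[1]+half+.1,.5):
            best.append((np.mean(np.clip(2*s((x,y),67)-s((x,y),60)-s((x,y),74),-40,120)),x,y))
    b=np.array(sorted(best)[-12:]); return b[:,1:].mean(0),b[-1,0]
E
python3 - <<'E'
from tin import *
for n,f,c in (("top0","top",0),("t3","top",0),("s2","scene",0),("scene0","scene",0),("w1",0,"w1"),("w2",0,"w2")):
    K,T=cam(f) if f else (np.load(c+".npz")["K"],np.load(c+".npz")["T"])
    print(n,tinfit(cv2.imread(f"pics/{n}.png"),K,T))
E
```

```text
top0 (array([477.33333333,  36.04166667]), np.float64(63.48502731323242))
t3 (array([477.54166667,  35.33333333]), np.float64(56.49823760986328))
s2 (array([477.625     ,  35.29166667]), np.float64(67.39459228515625))
scene0 (array([477.83333333,  35.125     ]), np.float64(47.43666076660156))
w1 (array([477.70833333,  38.375     ]), np.float64(95.2064208984375))
w2 (array([478.16666667,  38.375     ]), np.float64(70.20298767089844))
```

Run:
```python
from h import *
np.set_printoptions(precision=2,suppress=True)
t=np.radians(28); z=np.array([np.sin(t),0,-np.cos(t)]); n=-z; yv=np.array([0,1,0.])
o=R.from_matrix(np.c_[np.cross(yv,z),yv,z]).as_rotvec()
c=np.array([562.8,324.7,67.2])
move_pose(c+n*90,o); print(line_to(c+n*60,80,guard=8)); print(line_to(c+n*37,40,guard=6),read_ee_pos())
command_gripper(5,40); hold(.2); print(read_width(),read_gripper_force(),read_ft_force())
line_to(c+n*90,60); hold(.1); print(read_width(),read_gripper_force(),read_ft_force(),read_t())
```

```text
False
False [545.36 324.63  99.62]
15.610977797687886 39.986424611415714 [-1.12  0.58  2.  ]
15.522308860949952 39.97317111119628 [ 0.06 -0.41 -2.19] 19.6917
```

The lid is held. I bring it level above the tin and measure lid and tin in the same images, so the calibration bias cancels.

Run:
```python
from tin import *
np.set_printoptions(precision=2,suppress=True)
K,T=cam("top"); print("closed tin lid",onz((265+364/3.8-.4,145+53/3.8-.4),115,K,T))
p=np.array(read_ee_pos()); line_to(p+[-10,0,60],120)
o=down(np.pi/2); q=ik([477.5,36,240],o); print(q)
move_pose([477.5,36,240],o); line_to([477.5,36,190],100); hold(.4)
p=np.array(read_ee_pos()); print(p,read_tcp_rot(),read_width(),read_ft_force(),read_ft_torque())
W=cam("wrist"); np.savez("w5.npz",K=W[0],T=W[1])
for n in ("top","scene","wrist"): cv2.imwrite(f"pics/{n}5.png",snapshot(n))
print(read_t())
a=cv2.resize(cv2.imread("pics/top5.png")[130:250,290:440],(500,400)); b=cv2.resize(cv2.imread("pics/scene5.png")[150:290,240:390],(300,280))
c=np.zeros((600,800,3),np.uint8); c[:400,:500]=a; c[:280,500:]=b; c[400:,:]=cv2.resize(cv2.imread("pics/wrist5.png")[60:260],(800,200)) if 0 else 0
w=cv2.imread("pics/wrist5.png")[80:280]; c[400:600,:640]=w
cv2.imwrite("pics/v5.png",c)
```

```text
closed tin lid [664.71  29.65 115.  ]
[-0.16  0.32  1.78 -0.    1.04 -1.73]
[477.67  35.94 190.34] [ 0.    3.14 -0.  ] 15.693692650306605 [ 0.74 -0.68 -1.77] [ 0.03  0.06 -0.04]
22.6667
```

View pics/v5.png

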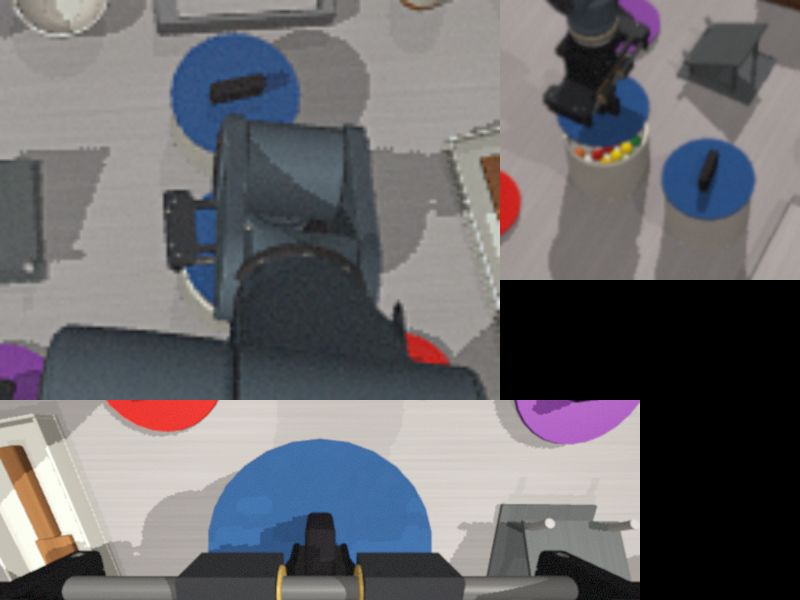

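Run:
```python
from tin import *
np.set_printoptions(precision=2,suppress=True)
d=np.load("w5.npz"); W=(d["K"],d["T"]); S=cam("scene")
ew=ext(cv2.imread("pics/wrist5.png"),(250,170)); es=ext(cv2.imread("pics/scene5.png"),(278,216)); print(ew,es)
f=lambda p:(bb(plate(p,0,0),*W)-ew)[:3]
r=least_squares(f,[477,36,153]); print("wrist lid",r.x,f(r.x))
for z in (151,153.3,155):
    g=lambda p:(bb(plate([*p,z],0,0),*S)-es)[[0,2,3]]
    r=least_squares(g,[477,36]); print("scene lid",z,r.x,g(r.x))
```

```text
[208.5 118.5 430.5 244.5] [268.5 187.5 313.5 222.5]
wrist lid [478.39  36.81 155.48] [ 0. -0. -0.]
scene lid 151 [472.45  42.84] [-0.8   0.8  -0.06]
scene lid 153.3 [473.37  41.61] [-0.84  0.84 -0.06]
scene lid 155 [474.06  40.71] [-0.87  0.87 -0.06]
```

Run:
```python
from h import *
np.set_printoptions(precision=2,suppress=True)
x,y=477.4,36.1
line_to([x,y,155],80); hold(.2); f0=np.array(read_ft_force()); m0=np.array(read_ft_torque())
for z in np.arange(152,131,-1.5):
    g=line_to([x,y,z],20,guard=6)
    print(z,g,np.array(read_ee_pos()),np.array(read_ft_force())-f0,np.array(read_ft_torque())-m0)
    if g: break
print(read_t())
cv2.imwrite("pics/s6.png",snapshot("scene")); cv2.imwrite("pics/w6.png",snapshot("wrist"))
a=cv2.resize(cv2.imread("pics/s6.png")[170:270,250:350],(600,600),interpolation=2); cv2.imwrite("pics/v6.png",a)
```

```text
152.0 False [477.28  36.11 151.95] [-0.53  0.08  0.32] [-0.09  0.06 -0.03]
150.5 False [477.35  36.12 150.4 ] [-0.29  0.01 -0.22] [-0.13  0.04 -0.08]
149.0 False [477.31  36.12 148.89] [-0.29  0.72  0.16] [-0.09  0.12 -0.05]
147.5 False [477.32  36.13 147.41] [-0.46 -0.27  1.43] [-0.13  0.08 -0.03]
146.0 False [477.3   36.11 145.9 ] [-0.14 -0.01  0.3 ] [-0.13  0.03  0.01]
144.5 False [477.33  36.11 144.4 ] [-0.15  0.14  0.69] [-0.14  0.09 -0.04]
143.0 False [477.32  36.11 142.89] [-0.15  0.46  0.26] [-0.06  0.12 -0.03]
141.5 False [477.34  36.11 141.41] [-0.79  0.71  0.27] [-0.13  0.11  0.  ]
140.0 False [477.28  36.1  139.88] [-1.6   0.74  0.09] [-0.12  0.09 -0.03]
138.5 False [477.31  36.1  138.41] [-0.73  0.78 -0.17] [-0.09  0.07 -0.01]
137.0 False [477.31  36.11 136.89] [-1.1  -0.2  -0.17] [-0.13  0.09 -0.03]
135.5 False [477.31  36.1  135.4 ] [-0.57  0.01  0.73] [-0.1   0.07 -0.04]
134.0 False [477.31  36.11 133.91] [-1.4   0.41 -0.06] [-0.11  0.05 -0.04]
132.5 False [477.31  36.09 132.41] [-0.63  0.65  0.5 ] [-0.13  0.08 -0.04]
27.0083
```

View pics/v6.png

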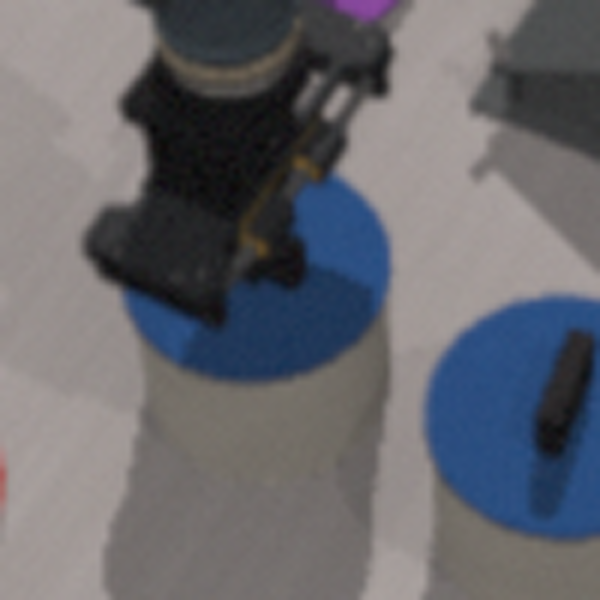

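There is no contact yet, and the lid plate looks level and almost on the rim. I continue down.

Run:
```python
from h import *
np.set_printoptions(precision=2,suppress=True)
f0=np.array(read_ft_force())
for z in np.arange(131.5,121,-1):
    g=line_to([477.4,36.1,z],15,guard=5); hold(.1)
    print(z,g,np.array(read_ee_pos()),np.array(read_ft_force())-f0,read_ft_torque())
    if g or read_ft_force()[2]-f0[2]>5: break
```

```text
131.5 False [477.36  36.1  131.48] [-0.14 -0.04  1.85] [0.05 0.02 0.02]
130.5 False [477.43  36.08 131.29] [-2.52  0.09  7.91] [0.09 0.29 0.05]
```

Run:
```python
from h import *
np.set_printoptions(precision=2,suppress=True)
print(line_to([477.4,36.1,129.8],10,guard=10)); hold(.1); print(read_ee_pos(),read_ft_force(),read_ft_torque())
line_to([477.4,36.1,131.2],20)
command_gripper(22); hold(.3); print(read_width(),read_ft_force())
command_gripper(60); hold(.2)
line_to([477.4,36.1,230],100); 
move_pose([420,150,330],down(np.pi/2)); hold(.3)
print(read_t())
W=cam("wrist"); np.savez("w7.npz",K=W[0],T=W[1])
for n in ("top","scene","wrist"): cv2.imwrite(f"pics/{n}7.png",snapshot(n))
a=cv2.resize(cv2.imread("pics/top7.png")[130:250,300:400],(400,480),interpolation=2);b=cv2.resize(cv2.imread("pics/scene7.png")[180:280,250:350],(400,400),interpolation=2)
c=np.zeros((480,800,3),np.uint8);c[:,:400]=a;c[:400,400:]=b;cv2.imwrite("pics/v7.png",c)
```

```text
False
[477.42  36.07 131.26] [-2.56  0.33 11.92] [0.15 0.55 0.01]
21.736497622931704 [ 0.6  -0.35  0.7 ]
32.4
```

View pics/v7.png

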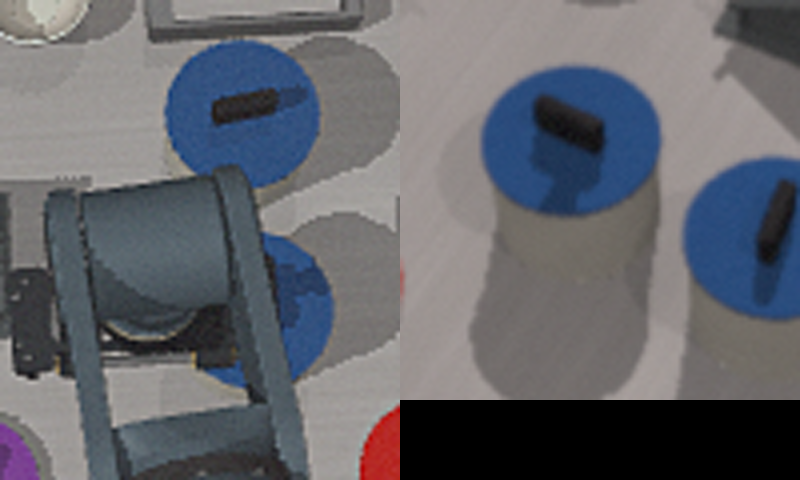

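Run:
```python
from tin import *
np.set_printoptions(precision=2,suppress=True)
S=cam("scene"); Tp=cam("top"); im=cv2.imread("pics/scene7.png")
es=ext(im,(300,225)); P=bb(plate([477.5,36,100],0,0),*S); print("lid scene",es,P,es-P)
g=lambda p:(bb(plate([*p,100],0,0),*S)-es); r=least_squares(g,[477,36]); print(r.x,g(r.x))
e2=ext(im,(335,245)); g=lambda p:(bb(plate([*p,100],0,0),*S)-e2); r=least_squares(g,[664,30]); print("closed control",e2,r.x,g(r.x))
done=0
for el in (15,25,35):
  for az in (-90,-60,-30,0,-120):
    A,E=np.radians(az),np.radians(el)
    z=np.array([np.cos(A)*np.cos(E),np.sin(A)*np.cos(E),-np.sin(E)]); x=np.array([0,0,1])-z*z@[0,0,1]; x/=np.linalg.norm(x)
    for sx in (1,-1):
        X=x; Y=np.cross(z,X); o=R.from_matrix(np.c_[X,Y,z]).as_rotvec()
        p=np.array([477,36,125])-z*140+[0,0,25]; q=ik(p,o)
        if q is not None and not done:
            print(el,az,np.round(q,2)); done=1; best=(p,o)
np.savez("look.npz",p=best[0],o=best[1]) if done else print("none")
```

```text
lid scene [270.5 196.5 314.5 232.5] [269.64 195.3  315.14 233.57] [ 0.86  1.2  -0.64 -1.07]
[477.78  36.26] [-0.75 -1.23  0.75  1.04]
closed control [320.5 219.5 366.5 259.5] [667.74  28.85] [-0.66 -0.72  0.66  0.59]
15 -90 [ 0.6   0.97  1.46 -0.99  1.82 -2.09]
```

Run:
```python
from h import *
d=np.load("look.npz"); p,o=d["p"],d["o"]
z=R.from_rotvec(o).as_matrix()[:,2]
move_pose(p-z*40+[0,0,60],o); line_to(p-z*40,150); hold(.3)
W=cam("wrist"); np.savez("w8.npz",K=W[0],T=W[1]); im=snapshot("wrist"); cv2.imwrite("pics/w8.png",im)
cv2.imwrite("pics/top8.png",snapshot("top")); print(read_t(),W[1][:3,3],proj([[477.5,36,110]],*W))
```

```text
34.4333 [473.68794474 347.94885235 293.28773393] [[322.30757315 217.88202675]]
```

View pics/w8.png

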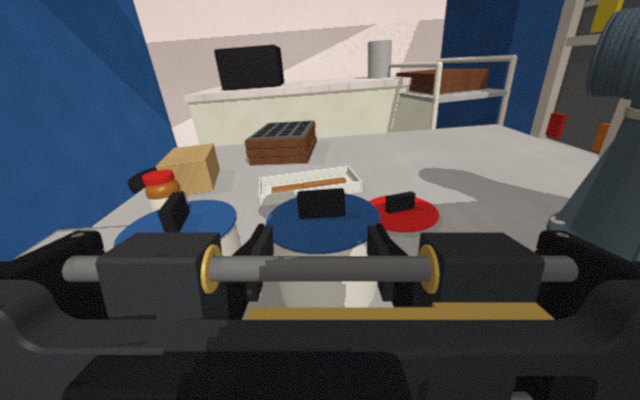

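The lid looks level in the side view, with the disc across columns 266–380 and the handle upright at (321,203). I check its tilt and height numerically.

```bash
cat > chk.py <<'E'
from tin import *
np.set_printoptions(precision=3,suppress=True)
def hull(im,seed):
    m=cv2.morphologyEx(cv2.inRange(cv2.cvtColor(im,cv2.COLOR_BGR2HSV),(98,100,40),(125,255,255)),cv2.MORPH_CLOSE,np.ones((3,3)))
    _,l=cv2.connectedComponents(m); c,_=cv2.findContours((l==l[seed[1],seed[0]]).astype(np.uint8),0,1)
    return cv2.convexHull(max(c,key=cv2.contourArea))[:,0].astype(float)
an=np.radians(np.arange(0,360,6)); D=np.c_[np.cos(an),np.sin(an)]
sup=lambda q,mask:(D@q.T).max(1)[mask]
def model(p):
    M=R.from_rotvec([p[3],p[4],0]).as_matrix()
    return np.vstack([np.c_[74*np.cos(th),74*np.sin(th),z+0*th] for z in (10,15)])@M.T+p[:3]
def fit(views,p0):
    obs=[sup(hull(im,s),m)+.4 for im,s,C,m in views]   # half-pixel mask shrink
    f=lambda p:np.concatenate([sup(proj(model(p),*C),m)-o for o,(im,s,C,m) in zip(obs,views)])
    r=least_squares(f,p0,loss="soft_l1"); return r.x,np.abs(r.fun).mean()
E
python3 - <<'E'
from chk import *
d=np.load("w8.npz"); W=(d["K"],d["T"]); al=np.ones(60,bool); w=np.abs(np.sin(an)*1)<2
lr=(D[:,1]<0.35)   # lower edge hidden by gripper
top=cv2.imread("pics/top8.png"); sc=cv2.imread("pics/scene7.png"); w8=cv2.imread("pics/w8.png")
print("w8 bbox",ext(w8,(290,235)),bb(plate([477.5,36,100],0,0),*W)); print("top bbox",ext(top,(350,215)),bb(plate([477.5,36,100],0,0),*cam("top")))
print("lid",fit([(sc,(300,225),cam("scene"),al),(top,(350,215),cam("top"),al)],[477,36,100,0,0]))
print("closed",fit([(sc,(335,245),cam("scene"),al),(top,(350,165),cam("top"),al)],[666,29,100,0,0]))
print("tin top8 n/a")
E
```

```text
w8 bbox [266.5 193.5 379.5 252.5] [264.681 190.389 380.348 253.411]
top bbox [343.5 187.5 382.5 226.5] [342.723 187.476 382.848 226.993]
lid (array([478.078,  34.811,  98.703,  -0.04 ,  -0.019]), np.float64(0.2503301560996803))
closed (array([667.726,  29.747,  99.353,  -0.047,  -0.003]), np.float64(0.23660672082146023))
tin top8 n/a
```

The lid is seated. Its height and tilt match the closed tin, used as a control, within measurement noise, and it sits within about 1 mm of the mouth centre. The spatula is in the tray and the robot touches nothing, so I hand in.

```bash
python3 -c "
from cell import *
print(read_t(),read_ft_force()); print(finish_job())"
```

```text
34.4333 [ 0.07185527 -0.30487568 -0.00208972]
the job is handed in; nothing more can be done
None
```

I handed the job in at 34.4 s: by camera checks the spatula lies flat in the tray, the blue lid sits level on the open tin, and both tins stand where they were; no verdict came back.

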